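# Load the module test rack and set the batch counter

## Robot

A 6-joint arm with a two-finger parallel gripper is mounted at the origin on the work surface. World frame = base frame: x ahead of the robot, y to its left, z up, the work surface at z = 0. Lengths are in m, angles in rad, forces in N, time in s.
With the tool pointing down it reaches from about 0.225 to 0.875 m from the base axis. Payload 3.4 kg.
Tool frame: the origin (TCP) lies at the very end of the fingers, on their centre line; the grasp point (between the pads) lies 19 mm behind it (manip.hold_point_z is the distance from the TCP to the grasp point, in m); z points along the fingers, x is the direction in which the jaws open and shut, and the axes are right-handed (so a half turn about z gives the same grasp; the last joint's range is limited). The gripper opens to 85 mm and grips with 20 to 120 N. Pads are 22 mm wide; open, the fingers measure 114 mm over their backs; the gripper's body (76 mm by 85 mm) begins 54 mm behind the grasp point. The pads swing forward as they close: fully open they stand 13 mm farther back than shut.
Start: joints at [1.087, 0.276, 1.505, -0, 1.361, -0.121], TCP at [0.204, 0.538, 0.231] pointing down, gripper open.
Joint ranges: [-2.89, 2.89], [-0.75, 2.08], [0.22, 2.7], [-1.18, 4.32], [0.11, 2.71], [-2.7, 2.7]. Speed limits (rad/s): [2.57, 2.57, 3.14, 3.14, 3.14, 3.14].

## Interface

Orientations are given as a unit quaternion [w, x, y, z].
In Python, from rig import telemetry, cams, manip, finder gives the robot as it stands. The module is installed in compiled form; this text tells all that it offers.
- The arm moves only by the tool carry_out, never from a script. Its argument "rows" is a list that holds one entry, the list of rows, each a list of 5 numbers: the gripper's target within -1 to 1 (fully open at 1, half-way at 0, shut at -1), then the shift along the world's x, y, z in cm, then the turn about the world's z in rad. A call has 1 to 12 rows; each row shifts and turns the commanded pose from where the row before left it; what a row does not reach is not made up. A row lasts 1/10 s, in which the tool goes at most 50 mm and 8.59 degrees, less where a joint would pass 70% of its speed; a pose out of reach is approached as far as the arm can. A call with a gripper value outside its range is refused whole. The fingers move at their own pace and stop on an object; "force" is the grip in N (left out, the last holds). Time passes only in rows, so rows that do not move let the fingers close. It gives the time, the measured TCP pose, the force and the opening at its end, in the units of the state.
- telemetry.get_state(): the state, without advancing time (a new reading comes with each control period).
- cams.get_image(name): name is "scene" or "top"; returns a dict with "image" (420x560x3 uint8, red, green, blue), "camera_matrix" (3x3 intrinsics, pixels), "eye" and "attitude" of the camera in the world. Camera axes: x right, y down, z forward; pixel columns grow to the right and rows downward; lengths in m; the calibration is good to about 2 mm. A picture is of the moment at which its call begins. There is no depth.
- manip.sign_off(): hands the job in, once; it reports no verdict.
Trained networks look in a picture, given as the dict that the camera call returned (one of the last four; its "shot" number tells which), for a name from the list of things; names that differ only in an ending like _2 or _b are one class to them, and where a whole thing is asked for, a point or a joint stands for the part that bears it (a point fixed in the world has none). Each returns a list of dicts, best first, with "confidence" (0 to 1); they miss things now and then, are a little off and sometimes report something else, mostly with a low value. They report only what shows in the picture. A call takes as long as a camera call. They do not tell look-alikes from the thing itself.
- finder.boxes_of(picture, thing): "xy" ([column, row] in pixels, amid what is visible of it).
The state is a dict: "clock": time; "qpos": joint angles; "qd": joint speeds; "effort": joint torques, N m; "position": TCP position; "ee_rot": TCP orientation; "contact_force": force on the tool from outside, world axes, zero at the start; "moment": the same for the moment, N m; "width": finger opening in m.
Only numpy, scipy, OpenCV 4.12 (cv2) and the standard library are available. Lean on these libraries where they do the work, as an engineer would, in place of code of your own. Each camera call takes 0.05 s, during which the arm holds its last target.

## Task

Load every test module lying on the bench into the test rack, one to a socket, filling the sockets from the left end (seen from the robot) without leaving a gap; open a lever that is in the way, seat each module fully in its pocket and swing that socket's locking lever fully shut over it, leaving the levers of unused sockets open. Then set the counter drum so that the number of modules loaded stands centred in its window. Do not disturb the wash bottle or the beaker.

Things in the scene. Friction and masses are not known exactly. Their poses are not given: they have to be found in the camera images.
- module1: one of up to four identical test modules (three or four are on the bench; an absent one has no pose): black block with a grey metal band and two brass studs on top, 46 mm (own x) by 64 mm (own y) by 40 mm tall, about 220 g, standing on its base; origin at the centre of its underside, z up. Turned half round about z it fits just the same.
- module2: one of up to four identical test modules (three or four are on the bench; an absent one has no pose): black block with a grey metal band and two brass studs on top, 46 mm (own x) by 64 mm (own y) by 40 mm tall, about 220 g, standing on its base; origin at the centre of its underside, z up. Turned half round about z it fits just the same.
- module3: one of up to four identical test modules (three or four are on the bench; an absent one has no pose): black block with a grey metal band and two brass studs on top, 46 mm (own x) by 64 mm (own y) by 40 mm tall, about 220 g, standing on its base; origin at the centre of its underside, z up. Turned half round about z it fits just the same.
- module4: one of up to four identical test modules (three or four are on the bench; an absent one has no pose): black block with a grey metal band and two brass studs on top, 46 mm (own x) by 64 mm (own y) by 40 mm tall, about 220 g, standing on its base; origin at the centre of its underside, z up. Turned half round about z it fits just the same.
- rack: white test rack fixed to the bench: base plate 130 x 410 mm, 8 mm thick, carrying four socket pockets in a row along its own y, 95 mm apart. Own x points away from the robot, y to the robot's left; origin at the underside near the middle. It stands within 0.1 rad of square to the robot.
- socket1 (a point): centre of the floor of pocket 1 (1 is leftmost seen from the robot, 4 rightmost), 8 mm above the bench; axes as the rack's. The pocket is 51 mm (x) by 69 mm (y) inside, walls 6 mm thick and 14 mm high above its floor: a module's long side lies along the rack's y, 2.5 mm to spare all round; a seated module's top is 40 mm above the floor.
- lever1 (a joint): angle of socket 1's locking lever, which swings level about an upright hinge axis 47.5 mm from the socket's centre along the rack's -y. 0 = shut, at its stop (arm along the rack's +y, across the module's top); 1.57 = open (arm along the rack's -x, to the robot); stop at 2.0. It shuts clockwise from above, stays where left (friction 0.04 N m) and starts at 0 to 0.2 (shut, the pocket empty).
- lever1_peg (a point): upright black round handle peg at the end of lever 1, 66 mm from its hinge axis: 14 mm in diameter, from 59 to 83 mm above the bench; this point is on its axis, 71 mm above the bench. The lever is a flat steel arm 14 mm wide, 51 to 59 mm above the bench (3 mm over a seated module); its own y runs from hinge to peg.
- socket2 (a point): centre of the floor of pocket 2 (1 is leftmost seen from the robot, 4 rightmost), 8 mm above the bench; axes as the rack's. The pocket is 51 mm (x) by 69 mm (y) inside, walls 6 mm thick and 14 mm high above its floor: a module's long side lies along the rack's y, 2.5 mm to spare all round; a seated module's top is 40 mm above the floor.
- lever2 (a joint): angle of socket 2's locking lever, which swings level about an upright hinge axis 47.5 mm from the socket's centre along the rack's -y. 0 = shut, at its stop (arm along the rack's +y, across the module's top); 1.57 = open (arm along the rack's -x, to the robot); stop at 2.0. It shuts clockwise from above, stays where left (friction 0.04 N m) and starts at 1.4 to 1.9.
- lever2_peg (a point): upright black round handle peg at the end of lever 2, 66 mm from its hinge axis: 14 mm in diameter, from 59 to 83 mm above the bench; this point is on its axis, 71 mm above the bench. The lever is a flat steel arm 14 mm wide, 51 to 59 mm above the bench (3 mm over a seated module); its own y runs from hinge to peg.
- socket3 (a point): centre of the floor of pocket 3 (1 is leftmost seen from the robot, 4 rightmost), 8 mm above the bench; axes as the rack's. The pocket is 51 mm (x) by 69 mm (y) inside, walls 6 mm thick and 14 mm high above its floor: a module's long side lies along the rack's y, 2.5 mm to spare all round; a seated module's top is 40 mm above the floor.
- lever3 (a joint): angle of socket 3's locking lever, which swings level about an upright hinge axis 47.5 mm from the socket's centre along the rack's -y. 0 = shut, at its stop (arm along the rack's +y, across the module's top); 1.57 = open (arm along the rack's -x, to the robot); stop at 2.0. It shuts clockwise from above, stays where left (friction 0.04 N m) and starts at 1.4 to 1.9.
- lever3_peg (a point): upright black round handle peg at the end of lever 3, 66 mm from its hinge axis: 14 mm in diameter, from 59 to 83 mm above the bench; this point is on its axis, 71 mm above the bench. The lever is a flat steel arm 14 mm wide, 51 to 59 mm above the bench (3 mm over a seated module); its own y runs from hinge to peg.
- socket4 (a point): centre of the floor of pocket 4 (1 is leftmost seen from the robot, 4 rightmost), 8 mm above the bench; axes as the rack's. The pocket is 51 mm (x) by 69 mm (y) inside, walls 6 mm thick and 14 mm high above its floor: a module's long side lies along the rack's y, 2.5 mm to spare all round; a seated module's top is 40 mm above the floor.
- lever4 (a joint): angle of socket 4's locking lever, which swings level about an upright hinge axis 47.5 mm from the socket's centre along the rack's -y. 0 = shut, at its stop (arm along the rack's +y, across the module's top); 1.57 = open (arm along the rack's -x, to the robot); stop at 2.0. It shuts clockwise from above, stays where left (friction 0.04 N m) and starts at 1.4 to 1.9.
- lever4_peg (a point): upright black round handle peg at the end of lever 4, 66 mm from its hinge axis: 14 mm in diameter, from 59 to 83 mm above the bench; this point is on its axis, 71 mm above the bench. The lever is a flat steel arm 14 mm wide, 51 to 59 mm above the bench (3 mm over a seated module); its own y runs from hinge to peg.
- counter: grey counter housing 150 x 150 mm fixed to the bench on the left or the right side, flat cover 52 mm above the bench; origin at the centre of its underside, own x towards the window side (away from the robot, within 0.25 rad).
- window (a point): centre of the window in the counter's cover, 53 mm from the knob's axis along the counter's x, 52 mm above the bench; the opening is 30 mm (x) by 25 mm (y) and shows the number on the black drum below, white figures 23 mm tall, upright as read from the robot.
- knob (a point): grip point of the black wing knob on the drum's upright axis, at the middle of the counter, 75 mm above the bench. The wing is a bar 56 mm long (own x) and 14 mm wide (own y) that rises from the cover to 90 mm above the bench; it turns with the drum.
- drum (a joint): angle of the number drum and its knob: number k (0 to 9) is centred in the window at k x 0.6283 rad. It grows when turned clockwise seen from above; counterclockwise brings lower numbers. Stops at 0 and 9 (5.655 rad), no detents, stays where left (friction 0.05 N m). At 0 the wing lies along the counter's x. It starts between 3.5 and 5.6 rad (numbers 5.6 to 8.9).
- tape_roll: a brown roll of tape lying among the modules, 72 mm across, 22 mm tall, with a 52 mm hole; not part of the job; origin at the centre of its underside.
- wash_bottle: white closed bottle, 64 mm across, 125 mm tall, standing near the rack's right end; leave it alone; origin at the centre of its underside.
- beaker: white open cup, 68 mm across, 75 mm tall, standing near the rack's left end; leave it alone; origin at the centre of its underside.
Not all that is in view belongs to the job. Leave any pink look-alike of the module3 alone.

How it is judged:
At the end, for the whole second after the job is handed in: Every module is seated (base centre within 7 mm of a pocket floor's centre) under a shut lever (within 0.15 rad of its stop), in the leftmost sockets without a gap; levers of empty sockets open (over 1 rad); drum within 0.12 rad of the number of modules; all at rest (((distance between module1 and socket1 below 0.007 m and value of joint lever1 below 0.15 rad) or (distance between module1 and socket2 below 0.007 m and value of joint lever2 below 0.15 rad) or (distance between module1 and socket3 below 0.007 m and value of joint lever3 below 0.15 rad) or (distance between module1 and socket4 below 0.007 m and value of joint lever4 below 0.15 rad)) and ((distance between module2 and socket1 below 0.007 m and value of joint lever1 below 0.15 rad) or (distance between module2 and socket2 below 0.007 m and value of joint lever2 below 0.15 rad) or (distance between module2 and socket3 below 0.007 m and value of joint lever3 below 0.15 rad) or (distance between module2 and socket4 below 0.007 m and value of joint lever4 below 0.15 rad)) and ((distance between module3 and socket1 below 0.007 m and value of joint lever1 below 0.15 rad) or (distance between module3 and socket2 below 0.007 m and value of joint lever2 below 0.15 rad) or (distance between module3 and socket3 below 0.007 m and value of joint lever3 below 0.15 rad) or (distance between module3 and socket4 below 0.007 m and value of joint lever4 below 0.15 rad)) and ((distance between module4 and socket1 below 0.007 m and value of joint lever1 below 0.15 rad) or (distance between module4 and socket2 below 0.007 m and value of joint lever2 below 0.15 rad) or (distance between module4 and socket3 below 0.007 m and value of joint lever3 below 0.15 rad) or (distance between module4 and socket4 below 0.007 m and value of joint lever4 below 0.15 rad)) and value of joint each of lever1, lever2, lever3 below 0.15 rad and distance between any of module1, module2, module3, module4 and socket1 below 0.007 m and distance between any of module1, module2, module3, module4 and socket2 below 0.007 m and distance between any of module1, module2, module3, module4 and socket3 below 0.007 m and ((value of joint drum between 1.765 and 2.005 rad and value of joint lever4 above 1 rad) or (value of joint drum between 2.3933 and 2.6333 rad and (value of joint lever4 below 0.15 rad and distance between any of module1, module2, module3, module4 and socket4 below 0.007 m))) and linear speed of each of module1, module2, module3, module4 below 0.02 m/s and velocity of joint drum between -0.05 and 0.05 rad/s); the robot touches nothing.
It fails at once if the wash bottle is moved by more than 3 cm (distance of wash_bottle from where it was at the start of the episode above 0.03 m).
It fails at once if the beaker is moved by more than 3 cm (distance of beaker from where it was at the start of the episode above 0.03 m).
Of module1, module2, module3, module4 only 3 to 4 are there at a start; the rules pass over those that are not, and their reading is None.
At some moment in a run one of module1, module2, module3, module4 may be knocked a few centimetres aside while the robot is not near it.
Once in a run the grip may slacken for a moment while it holds something.
It also fails if it takes over 200 s, if anything falls off the work surface, if the arm or the gripper's body presses on something with over 40 N, if the wrist force passes 120 N, or if a joint passes its speed limit or range.

## Working session

There is one attempt and no reset: what is moved stays moved. The work goes in short steps, Python scripts to look and compute and a tool call to move; the robot and the scene stay as the last step left them, time stands still between calls to the robot, and variables do not carry over. Pictures are saved under pics/ and viewed, and the job is handed in when it is done.

Besides the shell and the picture viewer there is one more tool, called after "Call:" as name(argument=value, ...), one argument or row to a line, values as JSON. carry_out: Moves the arm, as the interface text tells. Its arguments: {"type":"object","properties":{"rows":{"type":"array","items":{"type":"array","items":{"type":"array","items":{"type":"number"}}}},"force":{"type":"number"}},"required":["rows"]}

```bash
mkdir -p pics; cat > h.py <<'E'
import numpy as np, cv2
from rig import telemetry, cams, manip, finder
from scipy.spatial.transform import Rotation as R
def rot(a):
    a=np.array(a,float)
    return a if a.shape==(3,3) else R.from_quat(a[[1,2,3,0]]).as_matrix()
def px2w(p,uv,z):
    K=np.array(p["camera_matrix"]);d=rot(p["attitude"])@np.linalg.inv(K)@np.array([uv[0],uv[1],1.])
    e=np.array(p["eye"]);return e+d*(z-e[2])/d[2]
def w2px(p,X):
    K=np.array(p["camera_matrix"]);c=rot(p["attitude"]).T@(np.array(X,float)-np.array(p["eye"]));q=K@c;return q[:2]/q[2]
def save(p,n,crop=None,s=1):
    im=p["image"][:,:,::-1]
    if crop: im=im[crop[1]:crop[3],crop[0]:crop[2]]
    if s!=1: im=cv2.resize(im,None,fx=s,fy=s,interpolation=cv2.INTER_CUBIC)
    cv2.imwrite("pics/"+n,im)
E
python3 - <<'E'
from h import *
for n in("top","scene"):
    p=cams.get_image(n);save(p,n+"0.png",s=1.4);print(n,p["eye"],p["attitude"],p["camera_matrix"])
    for t in("module1","rack","lever1","lever1_peg","counter","knob","window","tape_roll","wash_bottle","beaker"):
        print(t,[(np.round(b["xy"]).tolist(),round(b["confidence"],2)) for b in finder.boxes_of(p,t)])
s=telemetry.get_state();print(s)
E
```

```text
top [ 0.39894284 -0.04155508  1.35582656] [ 0.01519246 -0.70646474  0.70718282 -0.02385829] [[417.00274761   0.         277.06957915]
 [  0.         417.00274761 208.75601019]
 [  0.           0.           1.        ]]
module1 [([327.0, 218.0], 0.87), ([227.0, 218.0], 0.86), ([362.0, 274.0], 0.82), ([400.0, 150.0], 0.79), ([268.0, 148.0], 0.64), ([297.0, 212.0], 0.58), ([402.0, 280.0], 0.56), ([261.0, 210.0], 0.53)]
rack [([267.0, 148.0], 0.71)]
lever1 [([265.0, 160.0], 0.48)]
lever1_peg [([223.0, 153.0], 0.46)]
counter [([375.0, 212.0], 0.63)]
knob [([377.0, 209.0], 0.66), ([263.0, 153.0], 0.55)]
window [([375.0, 211.0], 0.91), ([326.0, 150.0], 0.63)]
tape_roll [([196.0, 222.0], 0.58)]
wash_bottle [([266.0, 146.0], 0.23)]
beaker [([163.0, 154.0], 0.79), ([260.0, 214.0], 0.22)]
scene [0.87792269 0.64459024 0.73299892] [-0.11496827  0.2434777   0.86947985 -0.41413245] [[400.96820782   0.         284.10105204]
 [  0.         400.96820782 212.83021262]
 [  0.           0.           1.        ]]
module1 [([263.0, 194.0], 0.92), ([290.0, 238.0], 0.84), ([274.0, 215.0], 0.79), ([320.0, 266
[... 437 characters left out ...]
362.0], 0.65)]
{'clock': 1.1, 'qpos': array([ 1.08700159e+00,  2.75941256e-01,  1.50485413e+00, -3.28573200e-05,
        1.36073778e+00, -1.21035424e-01]), 'qd': array([ 9.06801457e-04,  3.55720892e-04, -2.28883425e-03,  5.57090509e-05,
        5.04547369e-04,  1.13227400e-03]), 'effort': array([ 3.14879753e-04, -4.16674590e+01, -2.46103173e+01, -9.59036993e-05,
        3.32134141e-04, -5.93710297e-06]), 'position': array([0.20409795, 0.5376064 , 0.23132278]), 'ee_rot': array([4.15617421e-07, 8.23057992e-01, 5.67957341e-01, 3.38044392e-05]), 'contact_force': array([-0.0722845 , -0.53382135, -0.40796   ]), 'moment': array([-0.02329101,  0.02077178, -0.02423663]), 'width': 0.08538746154574864}
```

View pics/top0.png

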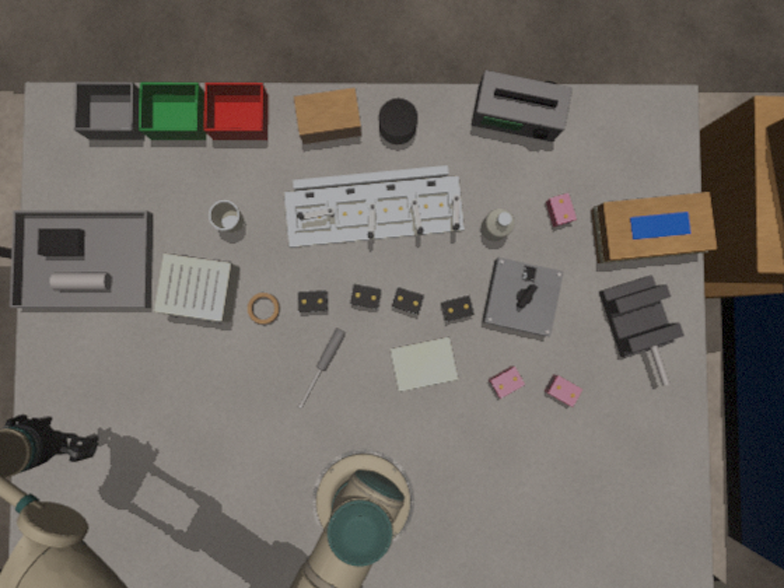

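View pics/scene0.png

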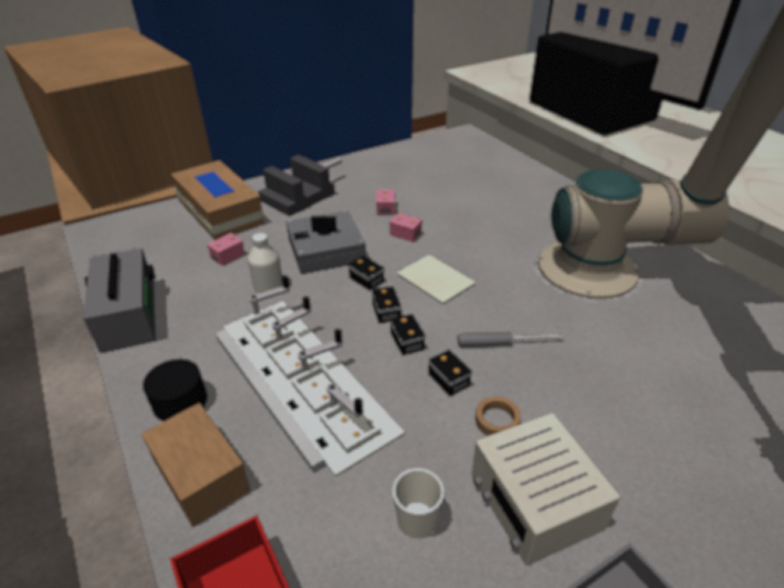

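```bash
python3 - <<'E'
from h import *
p=cams.get_image("top");save(p,"topc.png",(140,110,440,310),2.66)
np.save("top.npy",p["image"])
for uv,z in [((327,218),.04),((227,218),.04),((362,274),.04),((297,212),.04),((261,210),.04),((377,209),.09),((402,280),.04),((400,150),.12),((163,154),.075),((196,222),.02)]: print(uv,px2w(p,uv,z).round(3))
E
```

```text
(327, 218) [ 0.442 -0.216  0.04 ]
(227, 218) [0.443 0.1   0.04 ]
(362, 274) [ 0.266 -0.324  0.04 ]
(297, 212) [ 0.461 -0.121  0.04 ]
(261, 210) [ 0.468 -0.007  0.04 ]
(377, 209) [ 0.468 -0.362  0.09 ]
(402, 280) [ 0.247 -0.45   0.04 ]
(400, 150) [ 0.644 -0.426  0.12 ]
(163, 154) [0.639 0.295 0.075]
(196, 222) [0.431 0.201 0.02 ]
```

View pics/topc.png

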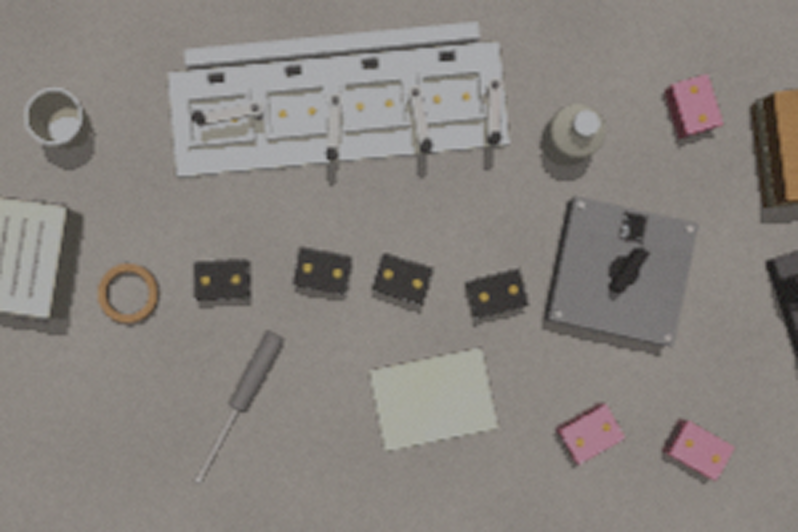

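```bash
cat > meas.py <<'E'
from h import *
def blobs(p,lo,hi,amin,amax,win):
    hsv=cv2.cvtColor(p["image"],cv2.COLOR_RGB2HSV);m=cv2.inRange(hsv,lo,hi)
    x0,y0,x1,y1=win;mm=np.zeros_like(m);mm[y0:y1,x0:x1]=m[y0:y1,x0:x1]
    n,l,s,c=cv2.connectedComponentsWithStats(mm)
    return [(c[i],s[i,4],l==i) for i in range(1,n) if amin<=s[i,4]<=amax]
E
python3 - <<'E'
from meas import *
p=cams.get_image("top");hsv=cv2.cvtColor(p["image"],cv2.COLOR_RGB2HSV)
print("stud hsv",hsv[216:218,216:220].tolist())
for c,a,_ in blobs(p,(12,90,90),(28,255,255),2,30,(190,130,345,235)): print("brass",c.round(1),a,px2w(p,c,.042).round(4),px2w(p,c,.009).round(4))
for c,a,l in blobs(p,(0,0,0),(180,255,62),60,600,(190,190,350,240)):
    pts=np.argwhere(l)[:,::-1].astype(np.float32);r=cv2.minAreaRect(pts);print("dark",c.round(1),a,r,px2w(p,r[0],.03).round(4))
# plate corners from crop coords
for u,v in[(169,72),(499,42),(508,143),(178,175)]:
    print("corner",px2w(p,(140+u/2.66,110+v/2.66),.008).round(4))
for u,v in[(332,154),(425,145),(493,138),(197,117)]: print("peg",px2w(p,(140+u/2.66,110+v/2.66),.083).round(4))
for u,v in[(335,100),(415,92),(494,86),(257,108)]: print("hinge",px2w(p,(140+u/2.66,110+v/2.66),.06).round(4))
for u,v in[(571,200),(695,216),(669,346),(546,325)]: print("counter",px2w(p,(140+u/2.66,110+v/2.66),.052).round(4))
save(p,"knob.png",(335,175,415,245),8);save(p,"rack.png",(195,115,340,180),5.5)
E
```

```text
stud hsv [[[22, 117, 126], [22, 128, 138], [20, 110, 107], [15, 33, 62]], [[21, 70, 76], [22, 79, 87], [19, 58, 70], [0, 9, 58]]]
brass [314.7 145.7] 3 [ 0.6728 -0.1778  0.042 ] [ 0.6797 -0.1812  0.009 ]
brass [303.8 147. ] 4 [ 0.6685 -0.1429  0.042 ] [ 0.6752 -0.1455  0.009 ]
brass [275.  149.5] 2 [ 0.6603 -0.0514  0.042 ] [ 0.6669 -0.0516  0.009 ]
brass [285.5 148.5] 4 [ 0.6636 -0.0848  0.042 ] [ 0.6702 -0.0859  0.009 ]
brass [256.7 151.3] 3 [0.6544 0.0069 0.042 ] [0.6608 0.0081 0.009 ]
brass [245.5 152.5] 4 [0.6506 0.0423 0.042 ] [0.6569 0.0444 0.009 ]
brass [255.1 210.4] 11 [0.4665 0.0116 0.042 ] [0.4682 0.0129 0.009 ]
brass [266.2 212.3] 12 [ 0.4603 -0.0236  0.042 ] [ 0.4618 -0.0231  0.009 ]
brass [285.5 212.5] 12 [ 0.4597 -0.0843  0.042 ] [ 0.4613 -0.0854  0.009 ]
brass [228.2 214.5] 10 [0.4536 0.0962 0.042 ] [0.4549 0.0997 0.009 ]
brass [216.6 214.9] 11 [0.4523 0.1325 0.042 ] [0.4537 0.1369 0.009 ]
brass [296.4 216.4] 13 [ 0.4474 -0.1186  0.042 ] [ 0.4487 -0.1205  0.009 ]
brass [332.5 218.5] 12 [ 0.4407 -0.2327  0.042 ] [ 0.4417 -0.2375  0.009 ]
brass [321.4 221.2] 12 [ 0.432 
[... 382 characters left out ...]
), (13.0, 19.0), 90.0) [0.4509 0.1124 0.03  ]
dark [326.5 220.2] 218 ((326.2059326171875, 220.3235626220703), (12.854386329650879, 20.130456924438477), 75.96376037597656) [ 0.4352 -0.2143  0.03  ]
corner [0.7078 0.1814 0.008 ]
corner [ 0.7458 -0.2241  0.008 ]
corner [ 0.6203 -0.2342  0.008 ]
corner [0.5807 0.1694 0.008 ]
peg [ 0.5951 -0.0197  0.083 ]
peg [ 0.6056 -0.1273  0.083 ]
peg [ 0.6138 -0.2061  0.083 ]
peg [0.6381 0.1363 0.083 ]
hinge [ 0.6628 -0.0228  0.06  ]
hinge [ 0.6724 -0.1173  0.06  ]
hinge [ 0.6797 -0.2108  0.06  ]
hinge [0.6531 0.069  0.06  ]
counter [ 0.5452 -0.302   0.052 ]
counter [ 0.5261 -0.449   0.052 ]
counter [ 0.3726 -0.4156  0.052 ]
counter [ 0.3975 -0.2708  0.052 ]
```

View pics/knob.png

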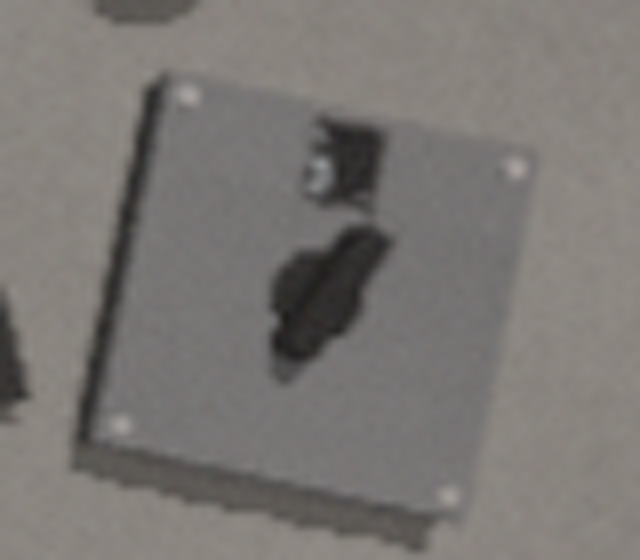

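View pics/rack.png

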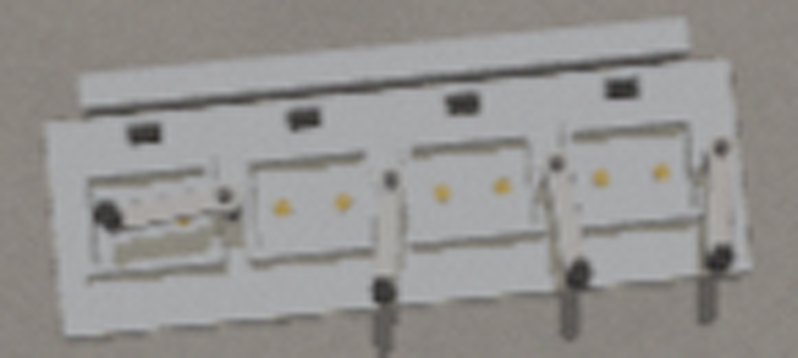

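Four black modules are on the bench, at top pixels (222,215), (261,211), (291,215) and (327,220). They match the description. The three pink blocks at (362,274), (402,280) and about (400,150) are look-alikes, so I'll leave them. The enlarged crop confirms this. All four sockets get used, so the drum target is 4. First I open lever 1.

Call:
carry_out(
  rows=[
    [[-0.3,3,-3,-0.6,0],[-0.3,3.4,-3.2,-0.9,0],[-0.3,3.4,-3.2,-0.9,0],[-0.3,3.4,-3.2,-0.9,0],[-0.3,3.4,-3.2,-0.9,0],[-0.3,3.4,-3.2,-0.9,0],[-0.3,3.4,-3.2,-0.9,0],[-0.3,3.4,-3.2,-0.9,0],[-0.3,3.4,-3.2,-0.9,0],[-0.3,3.4,-3.2,-0.9,0],[-0.3,3.4,-3.2,-0.9,0],[-0.3,3.4,-3.2,-0.9,0]],
  ],
  force=30,
)

```text
clock: 2.4
position: [0.6094, 0.1541, 0.126]
ee_rot: [-0.0, 0.823, 0.568, 0.0]
contact_force: [-0.5, 0.9, -0.4]
width: 0.0299
```

Call:
carry_out(
  rows=[
    [[-0.3,2.9,-1.8,0,0],[-0.3,0,0,-2,0],[-0.3,0,0,-2,0],[-0.3,0,0,-2,0],[-0.3,0,0,0,0],[-1,0,0,0,0],[-1,0,0,0,0],[-1,0,0,0,0],[-1,0,0,0,0]],
  ],
)

```text
clock: 3.3
position: [0.6372, 0.1389, 0.0667]
ee_rot: [-0.001, 0.823, 0.568, 0.001]
contact_force: [0.0, 5.8, -5.7]
width: 0.0124
```

Call:
carry_out(
  rows=[
    [[-1,-0.8,-0.3,0,0],[-1,-0.8,-0.3,0,0],[-1,-0.7,-0.5,0,0],[-1,-0.7,-0.5,0,0],[-1,-0.6,-0.6,0,0],[-1,-0.5,-0.7,0,0],[-1,-0.4,-0.8,0,0],[-1,-0.3,-0.8,0,0],[-1,-0.2,-0.8,0,0],[-1,-0.1,-0.9,0,0],[-1,0.1,-0.8,0,0],[-1,0.1,-0.8,0,0]],
  ],
)

```text
clock: 4.5
position: [0.5775, 0.0581, 0.0658]
ee_rot: [-0.005, 0.823, 0.569, -0.009]
contact_force: [-15.6, -3.6, 4.1]
width: 0.0003
```

Call:
carry_out(
  rows=[
    [[-1,0,0,0,0],[-1,0,0,0,0]],
  ],
)

```text
clock: 4.7
position: [0.5797, 0.0573, 0.0658]
ee_rot: [-0.003, 0.823, 0.568, -0.008]
contact_force: [-12.8, -4.0, 3.5]
width: -0.0002
```

Call:
carry_out(
  rows=[
    [[-1,0,0,2,0],[-1,0,0,3,0],[0.8,-3,3,4,0],[0.8,-4,3,4,0],[0.8,-4,3,0,0],[0.8,-4,3,0,0],[0.8,-4,3,0,0],[0.8,-4,3,0,0],[0.8,-2,2,0,0]],
  ],
)

```text
clock: 5.6
position: [0.3483, 0.249, 0.1833]
ee_rot: [0.001, 0.823, 0.569, 0.001]
contact_force: [0.1, 0.1, -0.2]
width: 0.0768
```

```bash
python3 - <<'E'
from h import *
p=cams.get_image("top");save(p,"rack2.png",(185,115,345,235),5)
print(telemetry.get_state()["position"])
E
```

```text
[0.34631496 0.25119461 0.18333404]
```

View pics/rack2.png

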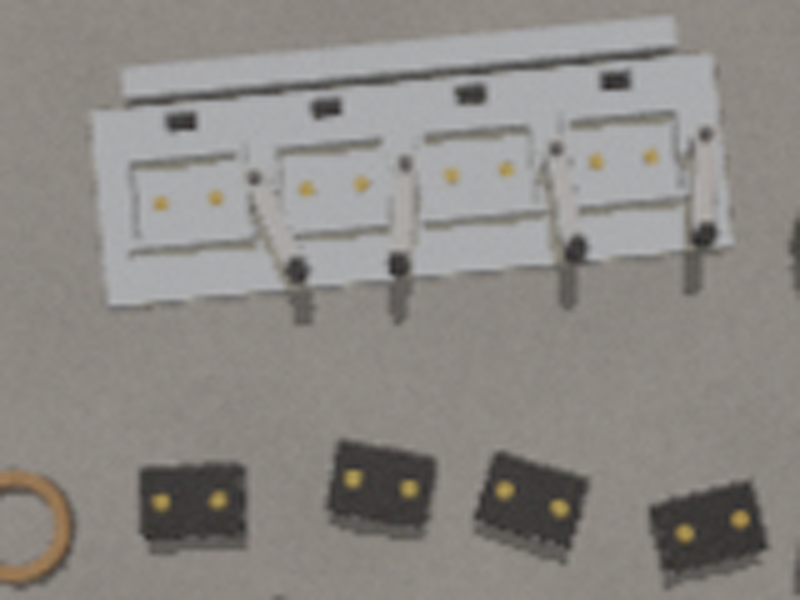

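Lever 1 is open (peg at crop (297,270)), and nothing else has moved. I'll re-measure and then pick up module A.

```bash
cat >> meas.py <<'E'
def brass(p):
    out=[]
    im=p["image"].astype(float);hsv=cv2.cvtColor(p["image"],cv2.COLOR_RGB2HSV)
    m=cv2.inRange(hsv,(12,60,70),(28,255,255))
    m[:, :190]=0;m[:,345:]=0;m[:130]=0;m[240:]=0
    n,l,s,c=cv2.connectedComponentsWithStats(m)
    for i in range(1,n):
        if s[i,4]>=2 and s[i,4]<40:
            x,y=np.round(c[i]).astype(int);w=im[y-3:y+4,x-3:x+4];ww=np.clip(w[...,0]-w[...,2]-8,0,None)
            g=np.mgrid[-3:4,-3:4];out.append((np.array([x+(ww*g[1]).sum()/ww.sum(),y+(ww*g[0]).sum()/ww.sum()]),s[i,4]))
    return out
def report():
    p=cams.get_image("top");b=brass(p)
    for lab,z,sel in(("socket",.009,lambda v:v<175),("module",.042,lambda v:v>=175)):
        q=sorted([px2w(p,c,z)[:2] for c,a in b if sel(c[1])],key=lambda t:-t[1])
        used=set()
        for i in range(len(q)):
            for j in range(i+1,len(q)):
                d=q[i]-q[j]
                if i not in used and j not in used and .03<np.hypot(*d)<.042:
                    used|={i,j};print(lab,((q[i]+q[j])/2).round(4),"yaw",round(float(np.arctan2(-d[0],d[1])),3),"L",np.hypot(*d).round(4))
    return p
E
python3 - <<'E'
from meas import *
report();report()
E
```

```text
socket [0.6498 0.1201] yaw 0.098 L 0.036
socket [0.6592 0.0255] yaw 0.102 L 0.036
socket [ 0.6685 -0.069 ] yaw 0.099 L 0.036
socket [ 0.6774 -0.1637] yaw 0.095 L 0.0361
module [0.4528 0.1143] yaw 0.034 L 0.036
module [ 0.4637 -0.0062] yaw -0.181 L 0.0361
module [ 0.4538 -0.1015] yaw -0.315 L 0.0365
module [ 0.4365 -0.2153] yaw 0.248 L 0.0361
socket [0.6498 0.1201] yaw 0.099 L 0.0359
socket [0.6592 0.0256] yaw 0.099 L 0.036
socket [ 0.6685 -0.069 ] yaw 0.099 L 0.036
socket [ 0.6774 -0.1637] yaw 0.097 L 0.0362
module [0.4527 0.1143] yaw 0.035 L 0.0359
module [ 0.4636 -0.0062] yaw -0.18 L 0.0362
module [ 0.4538 -0.1015] yaw -0.316 L 0.0365
module [ 0.4366 -0.2153] yaw 0.247 L 0.0362
```

Call:
carry_out(
  rows=[
    [[0.9,1.4,-1.7,0,-0.1466],[0.9,1.4,-1.7,-1,-0.1466],[0.9,1.4,-1.7,-1,-0.1466],[0.9,1.4,-1.7,-1,-0.1466],[0.9,1.4,-1.7,-1,-0.1466],[0.9,1.4,-1.7,-1,-0.1466],[0.9,1.2,-1.7,-1,-0.1466],[0.9,1,-1.8,0,-0.1468],[0.9,0,0,0,0]],
  ],
)

```text
clock: 6.65
position: [0.46, 0.1085, 0.1222]
ee_rot: [0.001, 1.0, 0.015, 0.001]
contact_force: [0.5, 0.7, 0.4]
width: 0.0812
```

Call:
carry_out(
  rows=[
    [[0.9,0,0,0,0],[0.9,0,0,0,0]],
  ],
)

```text
clock: 6.85
position: [0.4572, 0.1116, 0.1222]
ee_rot: [0.0, 1.0, 0.018, 0.0]
contact_force: [0.4, 0.2, 0.1]
width: 0.081
```

Call:
carry_out(
  rows=[
    [[0.9,0,0,0,0],[0.9,0,0,0,0],[0.9,0,0,0,0],[0.9,0,0,0,0]],
  ],
)

```text
clock: 7.25
position: [0.457, 0.112, 0.122]
ee_rot: [0.0, 1.0, 0.018, 0.0]
contact_force: [-0.3, 0.1, -0.5]
width: 0.081
```

Call:
carry_out(
  rows=[
    [[0.9,-0.4,0.2,-2.5,0],[0.9,0,0,-3,0],[0.9,0,0,-3,0],[0.9,0,0,-1.5,0],[0.9,0,0,-0.7,0],[0.9,0,0,0,0],[-1,0,0,0,0],[-1,0,0,0,0],[-1,0,0,0,0],[-1,0,0,0,0],[-1,0,0,0,0],[-1,0,0,0,0]],
  ],
  force=60,
)

```text
clock: 8.45
position: [0.4542, 0.1138, 0.0161]
ee_rot: [-0.0, 1.0, 0.018, 0.001]
contact_force: [-0.4, 1.3, 6.5]
width: 0.0447
```

Call:
carry_out(
  rows=[
    [[-1,0,0,0,0],[-1,0,0,2,0],[-1,0,0,3,0],[-1,0,0,3,0],[-1,0,0,0,0],[-1,0,0,0,0]],
  ],
)

```text
clock: 9.05
position: [0.453, 0.1137, 0.0951]
ee_rot: [-0.0, 1.0, 0.018, 0.001]
contact_force: [-0.2, 1.3, -2.2]
width: 0.0447
```

Call:
carry_out(
  rows=[
    [[-1,1.5,0,1,0],[-1,2.5,0,1,0.02],[-1,3,0.1,0,0.02],[-1,3,0.1,0,0.02],[-1,3,0.1,0,0.004],[-1,3,0.1,0,0],[-1,2.2,0.1,0,0],[-1,1.5,0.1,0,0],[-1,0,0,0,0],[-1,0,0,0,0],[-1,0,0,0,0]],
  ],
)

```text
clock: 10.15
position: [0.6482, 0.1197, 0.1136]
ee_rot: [0.0, 0.999, 0.05, -0.002]
contact_force: [-0.6, -0.3, -1.0]
width: 0.0447
```

Call:
carry_out(
  rows=[
    [[-1,0.2,0,-1.5,0],[-1,0,0,-2,0],[-1,0,0,-2,0],[-1,0,0,-1,0],[-1,0,0,0,0],[-1,0,0,-0.6,0],[-1,0,0,-0.6,0],[-1,0,0,-0.6,0],[-1,0,0,0,0]],
  ],
)

```text
clock: 11.05
position: [0.6515, 0.1197, 0.0311]
ee_rot: [0.0, 0.999, 0.049, -0.001]
contact_force: [-0.3, -0.4, -3.0]
width: 0.0448
```

Call:
carry_out(
  rows=[
    [[-1,-0.1,0,-0.3,0],[-1,0,0,-0.4,0],[-1,0,0,-0.2,0],[-1,0,0,0,0],[-1,0,0,0,0]],
  ],
)

```text
clock: 11.55
position: [0.6513, 0.1198, 0.0242]
ee_rot: [0.0, 0.999, 0.05, 0.0]
contact_force: [-2.4, 0.0, 6.2]
width: 0.0448
```

Call:
carry_out(
  rows=[
    [[0.5,0,0,0,0],[0.5,0,0,0,0],[0.5,0,0,0,0],[0.5,0,0,2,0],[0.5,0,0,3,0],[0.5,0,0,3,0],[0.5,-2,-1.5,1,0],[-0.2,-2,-2.5,0,0],[-0.2,-1.5,-2.5,0,0],[-0.2,0,0,0,0],[-0.2,0,0,0,0]],
  ],
  force=40,
)

```text
clock: 12.65
position: [0.5964, 0.0545, 0.113]
ee_rot: [-0.0, 0.999, 0.049, 0.0]
contact_force: [0.4, -0.1, -0.4]
width: 0.0342
```

```bash
cat > lev.py <<'E'
from h import *
S=np.array([[.6498,.1201],[.6592,.0255],[.6685,-.069],[.6774,-.1637]]);yaw=.0985
ux=np.array([np.cos(yaw),np.sin(yaw)]);uy=np.array([-np.sin(yaw),np.cos(yaw)])
H=S-.0475*uy
def peg(i,th): a=np.pi/2+yaw+th;return H[i]+.066*np.array([np.cos(a),np.sin(a)])
def ang(i,P): d=P-H[i];return np.arctan2(d[1],d[0])%(2*np.pi)-np.pi/2-yaw
E
python3 - <<'E'
from lev import *
p=cams.get_image("top")
c=[((297,268),),((399,264),),((576,247),),((705,234),)]
for i,(q,) in enumerate(c):
    P=px2w(p,(185+q[0]/5,115+q[1]/5),.083)[:2]; t=ang(i,P);print(i+1,P.round(4),"th",t.round(3),"r",np.hypot(*(P-H[i])).round(4),"model",peg(i,t).round(4))
save(p,"a1.png",(185,115,345,235),5)
print(telemetry.get_state()["position"])
E
```

```text
1 [0.5929 0.0429] th 1.924 r 0.0685 model [0.5951 0.044 ]
2 [ 0.5954 -0.0197] th 1.442 r 0.0685 model [ 0.5979 -0.0198]
3 [ 0.606  -0.1286] th 1.653 r 0.0683 model [ 0.6083 -0.1282]
4 [ 0.6141 -0.2082] th 1.431 r 0.068 model [ 0.6161 -0.2082]
[0.59677422 0.05498923 0.11295107]
```

View pics/a1.png

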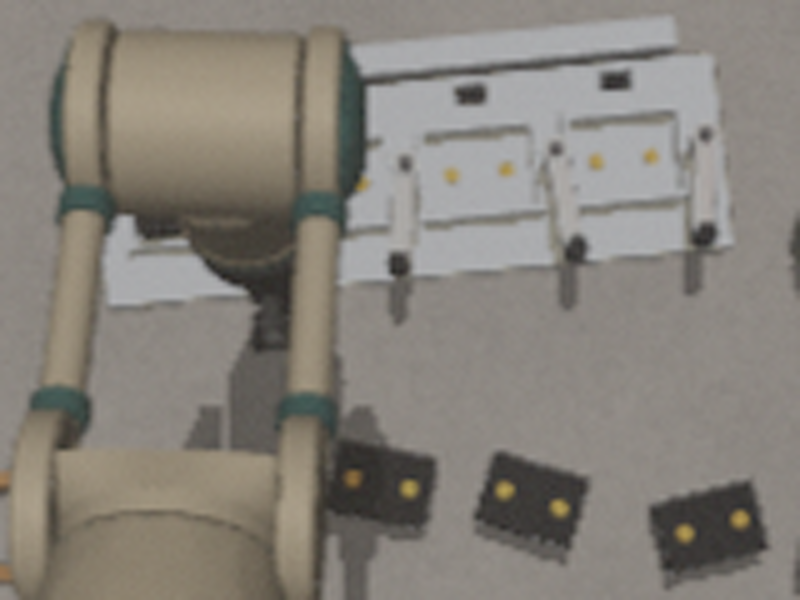

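Call:
carry_out(
  rows=[
    [[-0.3,-0.1,-0.5,0,0.147],[-0.3,-0.1,-0.6,0,0.147],[-0.3,0,0,0,0.147],[-0.3,0,0,0,0.147],[-0.3,0,0,0,0.147],[-0.3,0,0,0,0.147],[-0.3,0,0,0,0.147],[-0.3,0,0,0,0.147],[-0.3,0,0,0,0.147],[-0.3,0,0,0,0.147],[-0.3,0,0,0,0.147],[-0.3,0,0,0,0.147]],
  ],
)

```text
clock: 13.9
position: [0.5951, 0.0449, 0.1126]
ee_rot: [0.0, 0.594, 0.805, 0.0]
contact_force: [0.1, -0.2, -0.8]
width: 0.0296
```

Call:
carry_out(
  rows=[
    [[-0.3,0,0,0,0],[-0.3,0,0,0,0],[-0.3,0,0,0,0]],
  ],
)

```text
clock: 14.2
position: [0.5944, 0.0441, 0.1127]
ee_rot: [-0.0, 0.597, 0.802, 0.0]
contact_force: [0.0, -0.5, 0.1]
width: 0.03
```

```bash
cat >> lev.py <<'E'
def arc(i,t0,n=13,d=.15):
    P=[peg(i,t0-k*d) for k in range(n+1)]
    for k in range(n): print((P[k+1]-P[k]).round(4)*100)
    print("end",P[-1].round(4),t0-n*d)
E
python3 -c "
from lev import *
arc(0,1.92)"
```

```text
[-0.36  0.92]
[-0.22  0.96]
[-0.07  0.99]
[0.08 0.99]
[0.22 0.96]
[0.36 0.92]
[0.5  0.85]
[0.62 0.77]
[0.73 0.67]
[0.82 0.55]
[0.89 0.42]
[0.95 0.29]
[0.98 0.14]
end [0.65   0.1387] -0.030000000000000027
```

Call:
carry_out(
  rows=[
    [[-0.3,0,0,-2,0],[-0.3,0,0,-2,0],[-0.3,0,0,-0.7,0],[-0.3,0,0,0,0],[-0.6,0,0,0,0],[-0.6,0,0,0,0],[-0.6,0,0,0,0]],
  ],
)

```text
clock: 14.9
position: [0.5948, 0.0437, 0.0668]
ee_rot: [0.001, 0.597, 0.802, 0.001]
contact_force: [-0.7, 0.5, -0.0]
width: 0.017
```

Call:
carry_out(
  rows=[
    [[-0.6,-0.4,0.9,0,-0.147],[-0.6,-0.2,1,0,-0.147],[-0.6,-0.1,1,0,-0.147],[-0.6,0.1,1,0,-0.147],[-0.6,0.2,0.95,0,-0.147],[-0.6,0.35,0.9,0,-0.147],[-0.6,0.5,0.85,0,-0.147],[-0.6,0.65,0.75,0,-0.147],[-0.6,0.7,0.7,0,-0.147],[-0.6,0.8,0.55,0,-0.147],[-0.6,0.9,0.4,0,-0.147],[-0.6,0.95,0.3,0,-0.147]],
  ],
)

```text
clock: 16.1
position: [0.6381, 0.1374, 0.0663]
ee_rot: [-0.0, 0.999, 0.046, -0.001]
contact_force: [-2.6, 0.9, 0.7]
width: 0.0168
```

Call:
carry_out(
  rows=[
    [[-0.6,0.5,0.1,0,0],[-0.6,0.5,0.05,0,0],[-0.6,0.3,0,0,0],[-0.6,0,0,0,0]],
  ],
)

```text
clock: 16.5
position: [0.6512, 0.1381, 0.0658]
ee_rot: [-0.0, 0.999, 0.05, -0.001]
contact_force: [-1.1, -0.2, 0.9]
width: 0.0169
```

Call:
carry_out(
  rows=[
    [[-0.6,0.3,0,0,0],[-0.6,0,0,0,0],[-0.6,0,0,0,0],[-0.6,0,0,0,0]],
  ],
)

```text
clock: 16.9
position: [0.6514, 0.1381, 0.0656]
ee_rot: [-0.0, 0.999, 0.05, -0.003]
contact_force: [-5.8, 1.0, 3.2]
width: 0.0173
```

Call:
carry_out(
  rows=[
    [[-0.3,-0.2,0,0,0],[-0.3,0,0,0,0],[-0.3,0,0,2.5,0],[-0.3,0,0,3,0],[0.8,-4,1,2,0],[0.8,-4,1,2,0],[0.8,-4,1.5,2,-0.1],[0.8,-4,1.5,0,-0.1],[0.8,-4,1.5,0,-0.08],[0.8,-4,1.5,0,0],[0.8,-4,1.5,0,0],[0.8,-2,1.5,0,0]],
  ],
)

```text
clock: 18.1
position: [0.3497, 0.2482, 0.1811]
ee_rot: [-0.0, 0.996, -0.09, 0.0]
contact_force: [-0.4, 0.3, -0.0]
width: 0.077
```

```bash
python3 - <<'E'
from meas import *
p=report();save(p,"a2.png",(185,115,345,235),5)
print(telemetry.get_state()["position"])
E
```

```text
socket [0.6592 0.0255] yaw 0.101 L 0.036
socket [ 0.6685 -0.069 ] yaw 0.099 L 0.0359
socket [ 0.6774 -0.1637] yaw 0.097 L 0.0361
module [ 0.4637 -0.0063] yaw -0.179 L 0.0362
module [ 0.4538 -0.1015] yaw -0.314 L 0.0364
module [ 0.4365 -0.2153] yaw 0.246 L 0.0361
[0.34773435 0.2500393  0.1812187 ]
```

View pics/a2.png

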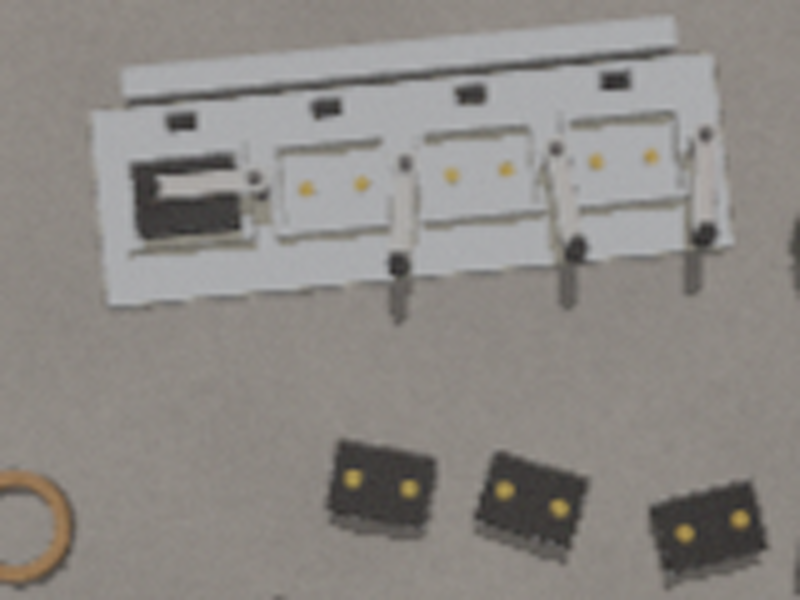

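Module A sits under its shut lever, crop about (190,195), and the others haven't moved. Next is module B.

Call:
carry_out(
  rows=[
    [[0.8,1.2,-2,-0.5,0],[0.8,1.8,-3.8,-0.8,0],[0.8,1.8,-4,-0.8,0],[0.8,1.8,-4,-0.8,0],[0.8,1.8,-4,-0.8,0],[0.8,1.6,-4,-0.8,0],[0.8,1.2,-2.6,-0.5,0],[0.8,0.4,-1.2,-0.5,0],[0.8,0,0,0,0],[0.8,0,0,0,0],[0.8,0,0,0,0],[0.8,0,0,0,0]],
  ],
)

```text
clock: 19.35
position: [0.4683, -0.0065, 0.1262]
ee_rot: [-0.0, 0.996, -0.089, 0.0]
contact_force: [0.6, -0.7, 0.3]
width: 0.0771
```

Call:
carry_out(
  rows=[
    [[0.8,-0.45,0,-2,0],[0.8,0,0,-3,0],[0.8,0,0,-3,0],[0.8,0,0,-2,0],[0.8,0,0,-1.1,0],[0.8,0,0,0,0],[0.8,0,0,0,0],[-1,0,0,0,0],[-1,0,0,0,0],[-1,0,0,0,0],[-1,0,0,0,0],[-1,0,0,0,0]],
  ],
  force=60,
)

```text
clock: 20.55
position: [0.465, -0.0079, 0.016]
ee_rot: [0.0, 0.996, -0.09, 0.001]
contact_force: [-0.7, 0.1, 6.8]
width: 0.0447
```

Call:
carry_out(
  rows=[
    [[-1,0,0,0,0],[-1,0,0,2,0],[-1,0,0,3,0],[-1,0,0,3,0],[-1,0,0,2,0],[-1,0,0,0,0],[-1,0,0,0,0],[-1,0,0,0,0]],
  ],
)

```text
clock: 21.35
position: [0.4627, -0.0076, 0.1135]
ee_rot: [-0.0, 0.996, -0.09, -0.002]
contact_force: [-0.1, -0.4, -2.9]
width: 0.0449
```

Call:
carry_out(
  rows=[
    [[-1,1.5,0.3,0,0.03],[-1,2.5,0.4,0,0.05],[-1,3,0.5,0,0.05],[-1,3,0.5,0,0.05],[-1,3,0.5,0,0.05],[-1,3,0.5,0,0.05],[-1,2.2,0.3,0,0],[-1,1.5,0.2,0,0],[-1,0,0,0,0],[-1,0,0,0,0],[-1,0,0,0,0],[-1,0,0,0,0]],
  ],
)

```text
clock: 22.55
position: [0.6602, 0.0242, 0.1147]
ee_rot: [-0.0, 0.999, 0.049, -0.001]
contact_force: [0.2, -1.5, -2.3]
width: 0.045
```

Call:
carry_out(
  rows=[
    [[-1,-0.2,0,-1.5,0],[-1,0,0,-2,0],[-1,0,0,-2,0],[-1,0,0,-1,0],[-1,0,0,0,0],[-1,0,0,-0.6,0],[-1,0,0,-0.6,0],[-1,0,0,-0.6,0],[-1,0,0,0,0],[-1,0,0,0,0]],
  ],
)

```text
clock: 23.55
position: [0.6591, 0.0243, 0.0318]
ee_rot: [-0.0, 0.999, 0.05, -0.0]
contact_force: [1.0, -0.8, -3.3]
width: 0.0446
```

Call:
carry_out(
  rows=[
    [[-1,0,0,-0.3,0],[-1,0,0,-0.4,0],[-1,0,0,-0.3,0],[-1,0,0,0,0],[-1,0,0,0,0]],
  ],
)

```text
clock: 24.05
position: [0.6595, 0.0242, 0.0241]
ee_rot: [0.0, 0.999, 0.05, 0.001]
contact_force: [-2.7, 0.1, 9.2]
width: 0.0448
```

Call:
carry_out(
  rows=[
    [[0.5,0,0,0,0],[0.5,0,0,0,0],[0.5,0,0,0,0],[0.5,0,0,2,0],[0.5,0,0,3,0],[0.5,0,0,3,0],[0.5,-1.5,-1,1,0],[-0.2,-2,-1.4,0,0.147],[-0.3,-1.6,-1.4,0,0.147],[-0.3,-1,-0.6,0,0.147],[-0.3,0,0,0,0.147],[-0.3,0,0,0,0.147]],
  ],
  force=40,
)

```text
clock: 25.25
position: [0.5956, -0.0206, 0.1108]
ee_rot: [-0.001, 0.913, 0.407, -0.001]
contact_force: [-0.1, -0.5, -0.6]
width: 0.0299
```

Call:
carry_out(
  rows=[
    [[-0.3,0,0,0,0.147],[-0.3,0,0,0,0.147],[-0.3,0,0,0,0.147],[-0.3,0,0,0,0.147],[-0.3,0,0,0,0],[-0.3,0,0,0,0],[-0.3,0,0,0,0]],
  ],
)

```text
clock: 25.95
position: [0.5974, -0.02, 0.1114]
ee_rot: [-0.0, 0.758, 0.652, -0.0]
contact_force: [-0.3, -0.3, 0.3]
width: 0.03
```

```bash
python3 -c "
from lev import *
arc(1,1.44,10,.147);arc(2,1.65,12,.14)"
```

```text
[0.1  0.96]
[0.24 0.94]
[0.38 0.89]
[0.5  0.83]
[0.62 0.75]
[0.72 0.65]
[0.81 0.53]
[0.88 0.41]
[0.93 0.28]
[0.96 0.14]
end [0.6594 0.0441] -0.030000000000000027
[-0.1   0.92]
[0.03 0.92]
[0.16 0.91]
[0.28 0.88]
[0.4  0.83]
[0.52 0.77]
[0.62 0.69]
[0.71 0.59]
[0.78 0.49]
[0.84 0.38]
[0.89 0.25]
[0.91 0.13]
end [ 0.6687 -0.0504] -0.03000000000000025
```

Over peg 2, so I go down, cage it and swing the lever shut.

Call:
carry_out(
  rows=[
    [[-0.3,0,0,-2,0],[-0.3,0,0,-2,0],[-0.3,0,0,-0.5,0],[-0.3,0,0,0,0],[-0.6,0,0,0,0],[-0.6,0,0,0,0],[-0.6,0,0,0,0]],
  ],
)

```text
clock: 26.65
position: [0.5988, -0.0197, 0.0678]
ee_rot: [0.001, 0.758, 0.653, 0.001]
contact_force: [0.4, 0.3, -0.1]
width: 0.0171
```

Call:
carry_out(
  rows=[
    [[-0.6,0.1,0.95,0,-0.147],[-0.6,0.25,0.95,0,-0.147],[-0.6,0.4,0.9,0,-0.147],[-0.6,0.5,0.85,0,-0.147],[-0.6,0.6,0.75,0,-0.147],[-0.6,0.7,0.65,0,-0.147],[-0.6,0.8,0.5,0,-0.147],[-0.6,0.9,0.4,0,-0.147],[-0.6,0.95,0.3,0,-0.147],[-0.6,0.5,0.1,0,0],[-0.6,0.6,0.05,0,0],[-0.6,0.2,0,0,0]],
  ],
)

```text
clock: 27.85
position: [0.6607, 0.0444, 0.0667]
ee_rot: [-0.0, 0.999, 0.051, -0.003]
contact_force: [-7.3, 1.7, 4.2]
width: 0.017
```

Call:
carry_out(
  rows=[
    [[-0.6,0.2,0,0,0],[-0.6,0,0,0,0],[-0.6,0,0,0,0]],
  ],
)

```text
clock: 28.15
position: [0.6608, 0.0444, 0.0667]
ee_rot: [-0.0, 0.999, 0.051, -0.004]
contact_force: [-8.1, 1.2, 4.7]
width: 0.0171
```

Call:
carry_out(
  rows=[
    [[-0.3,-0.3,0,0,0],[-0.3,0,0,0,0],[-0.3,0,0,2.5,0],[-0.3,0,0,3,0],[0.8,-3.5,2.5,2,-0.1],[0.8,-4,2.5,2,-0.1],[0.8,-4,2.5,2,-0.1],[0.8,-4,2.5,0,-0.1],[0.8,-4,2.5,0,-0.015],[0.8,-4,2.5,0,0],[0.8,-4,2.5,0,0],[0.8,-3,2,0,0]],
  ],
)

```text
clock: 29.35
position: [0.3572, 0.2389, 0.1813]
ee_rot: [-0.001, 0.988, -0.157, 0.001]
contact_force: [0.6, 0.3, -0.1]
width: 0.077
```

```bash
python3 - <<'E'
from meas import *
p=report();save(p,"a3.png",(185,115,345,235),5)
print(telemetry.get_state()["position"])
E
```

```text
socket [ 0.6685 -0.069 ] yaw 0.1 L 0.036
socket [ 0.6774 -0.1637] yaw 0.098 L 0.0361
module [ 0.4538 -0.1015] yaw -0.316 L 0.0365
module [ 0.4366 -0.2153] yaw 0.246 L 0.0361
[0.35237459 0.24078308 0.18113085]
```

View pics/a3.png

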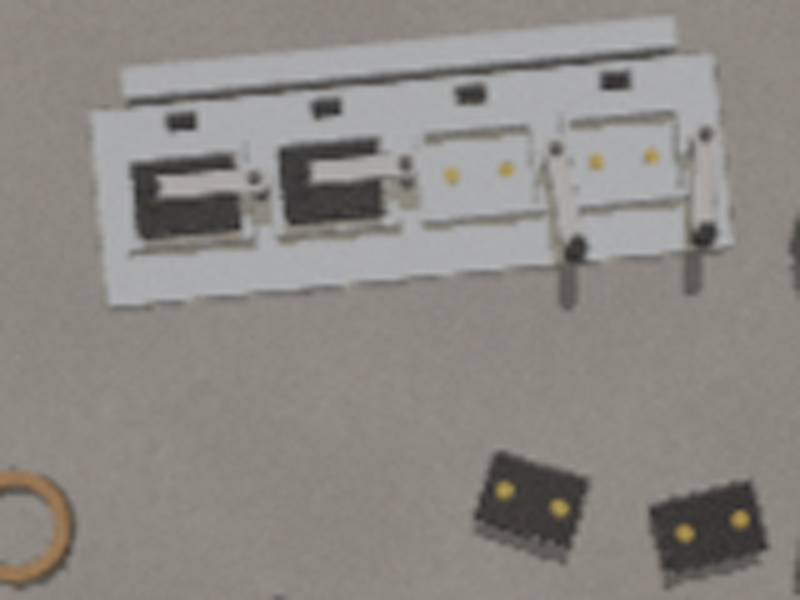

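Modules A and B are locked, with their levers shut at crop (200,185) and (350,170). Now module C at crop (531,505).

Call:
carry_out(
  rows=[
    [[0.8,0.7,-2.2,-0.5,0],[0.8,1.1,-3.8,-0.6,0],[0.8,1.1,-4,-0.6,0],[0.8,1.1,-4,-0.6,0],[0.8,1.1,-4,-0.6,0],[0.8,1.1,-4,-0.6,0],[0.8,1.1,-4,-0.6,0],[0.8,1,-4,-0.6,0],[0.8,0.9,-2.7,-0.5,0],[0.8,0.7,-1.5,-0.4,0],[0.8,0,0,0,0],[0.8,0,0,0,0]],
  ],
)

```text
clock: 30.6
position: [0.4578, -0.1033, 0.1248]
ee_rot: [-0.0, 0.988, -0.157, -0.0]
contact_force: [-0.8, -0.0, 0.5]
width: 0.0767
```

Call:
carry_out(
  rows=[
    [[0.8,0,0,0,0],[0.8,0,0,0,0]],
  ],
)

```text
clock: 30.8
position: [0.4577, -0.1026, 0.1252]
ee_rot: [-0.0, 0.988, -0.156, 0.0]
contact_force: [0.2, 0.2, -0.6]
width: 0.0773
```

Call:
carry_out(
  rows=[
    [[0.8,-0.4,0.1,-2,0],[0.8,0,0,-3,0],[0.8,0,0,-3,0],[0.8,0,0,-2,0],[0.8,0,0,-1,0],[0.8,0,0,0,0],[0.8,0,0,0,0],[-1,0,0,0,0],[-1,0,0,0,0],[-1,0,0,0,0],[-1,0,0,0,0],[-1,0,0,0,0]],
  ],
  force=60,
)

```text
clock: 32.0
position: [0.455, -0.1033, 0.0161]
ee_rot: [0.0, 0.988, -0.157, 0.001]
contact_force: [-0.2, 0.6, 6.9]
width: 0.0444
```

Call:
carry_out(
  rows=[
    [[-1,0,0,0,0],[-1,0,0,2,0],[-1,0,0,3,0],[-1,0,0,3,0],[-1,0,0,2,0],[-1,0,0,0,0],[-1,0,0,0,0],[-1,0,0,0,0]],
  ],
)

```text
clock: 32.8
position: [0.4527, -0.1025, 0.1135]
ee_rot: [-0.0, 0.988, -0.157, -0.001]
contact_force: [0.3, -0.3, -2.7]
width: 0.0448
```

Call:
carry_out(
  rows=[
    [[-1,1.5,0.3,0,0.05],[-1,2.5,0.4,0,0.06],[-1,3,0.5,0,0.06],[-1,3,0.5,0,0.06],[-1,3,0.5,0,0.06],[-1,3,0.5,0,0.06],[-1,3,0.3,0,0.065],[-1,1.8,0.2,0,0],[-1,0.7,0,0,0],[-1,0,0,0,0],[-1,0,0,0,0],[-1,0,0,0,0]],
  ],
)

```text
clock: 34.0
position: [0.6676, -0.071, 0.1145]
ee_rot: [-0.0, 0.999, 0.049, -0.001]
contact_force: [0.6, -0.2, -1.5]
width: 0.0451
```

Call:
carry_out(
  rows=[
    [[-1,0,0.05,-1.5,0],[-1,0,0,-2,0],[-1,0,0,-2,0],[-1,0,0,-1,0],[-1,0,0,0,0],[-1,0,0,-0.6,0],[-1,0,0,-0.6,0],[-1,0,0,-0.6,0],[-1,0,0,0,0],[-1,0,0,0,0]],
  ],
)

```text
clock: 35.0
position: [0.6691, -0.0705, 0.0319]
ee_rot: [-0.0, 0.999, 0.049, 0.0]
contact_force: [-0.4, -0.1, -2.2]
width: 0.0451
```

Call:
carry_out(
  rows=[
    [[-1,0,0,-0.3,0],[-1,0,0,-0.4,0],[-1,0,0,-0.3,0],[-1,0,0,0,0],[-1,0,0,0,0]],
  ],
)

```text
clock: 35.5
position: [0.6694, -0.0705, 0.0242]
ee_rot: [0.0, 0.999, 0.05, 0.001]
contact_force: [-2.1, 0.2, 9.1]
width: 0.0449
```

Call:
carry_out(
  rows=[
    [[0.5,0,0,0,0],[0.5,0,0,0,0],[0.5,0,0,0,0],[0.5,0,0,2,0],[0.5,0,0,3,0],[0.5,0,0,3,0],[0.5,-1.5,-1.2,1,0],[-0.2,-2,-2,0,0.147],[-0.3,-1.6,-1.7,0,0.147],[-0.3,-1,-0.8,0,0.147],[-0.3,0,0,0,0.147],[-0.3,0,0,0,0.147]],
  ],
  force=40,
)

```text
clock: 36.7
position: [0.6056, -0.1285, 0.1108]
ee_rot: [-0.001, 0.913, 0.407, -0.001]
contact_force: [0.3, 0.5, 0.5]
width: 0.0301
```

Call:
carry_out(
  rows=[
    [[-0.3,0,0,0,0.147],[-0.3,0,0,0,0.147],[-0.3,0,0,0,0.147],[-0.3,0,0,0,0.147],[-0.3,0,0,0,0.147],[-0.3,0,0,0,0.147],[-0.3,0,0,0,0],[-0.3,0,0,0,0],[-0.3,0,0,0,0]],
  ],
)

```text
clock: 37.6
position: [0.6074, -0.1277, 0.1115]
ee_rot: [-0.0, 0.655, 0.756, -0.0]
contact_force: [-0.6, -0.4, -0.6]
width: 0.0298
```

Call:
carry_out(
  rows=[
    [[-0.3,0,0,-2,0],[-0.3,0,0,-2,0],[-0.3,0,0,-0.5,0],[-0.3,0,0,0,0],[-0.6,0,0,0,0],[-0.6,0,0,0,0],[-0.6,0,0,0,0]],
  ],
)

```text
clock: 38.3
position: [0.6087, -0.1277, 0.0678]
ee_rot: [0.001, 0.654, 0.756, 0.0]
contact_force: [-0.1, -0.2, -0.3]
width: 0.0174
```

Call:
carry_out(
  rows=[
    [[-0.6,-0.1,0.9,0,-0.14],[-0.6,0,0.9,0,-0.14],[-0.6,0.15,0.9,0,-0.14],[-0.6,0.3,0.9,0,-0.14],[-0.6,0.4,0.8,0,-0.14],[-0.6,0.5,0.8,0,-0.14],[-0.6,0.6,0.7,0,-0.14],[-0.6,0.7,0.6,0,-0.14],[-0.6,0.8,0.5,0,-0.14],[-0.6,0.85,0.4,0,-0.14],[-0.6,0.9,0.25,0,-0.14],[-0.6,0.5,0.1,0,-0.077]],
  ],
)

```text
clock: 39.5
position: [0.6644, -0.0495, 0.0674]
ee_rot: [-0.0, 0.999, 0.047, 0.0]
contact_force: [-1.7, -0.1, 0.7]
width: 0.0174
```

Call:
carry_out(
  rows=[
    [[-0.6,0.5,0,0,0],[-0.6,0.3,0,0,0],[-0.6,0.1,0,0,0],[-0.6,0,0,0,0],[-0.6,0,0,0,0]],
  ],
)

```text
clock: 40.0
position: [0.6699, -0.0496, 0.067]
ee_rot: [-0.001, 0.999, 0.05, -0.003]
contact_force: [-6.7, 1.6, 3.8]
width: 0.0172
```

Call:
carry_out(
  rows=[
    [[-0.3,-0.3,0,0,0],[-0.3,0,0,0,0],[-0.3,0,0,2.5,0],[-0.3,0,0,3,0],[0.8,-3.5,2.5,2,0.1],[0.8,-4,3,2,0.047],[0.8,-4,3,2,0],[0.8,-4,3,0,0],[0.8,-4,3,0,0],[0.8,-4,3,0,0],[0.8,-4,3,0,0],[0.8,-3,3,0,0]],
  ],
)

```text
clock: 41.2
position: [0.3687, 0.1815, 0.1794]
ee_rot: [-0.0, 0.992, 0.123, 0.001]
contact_force: [0.7, -0.4, -0.0]
width: 0.0766
```

```bash
python3 - <<'E'
from meas import *
p=report();save(p,"a4.png",(185,115,345,235),5)
print(telemetry.get_state()["position"])
E
```

```text
socket [ 0.6774 -0.1637] yaw 0.096 L 0.0361
module [ 0.4366 -0.2153] yaw 0.246 L 0.0361
[0.36358094 0.18509285 0.17918337]
```

View pics/a4.png

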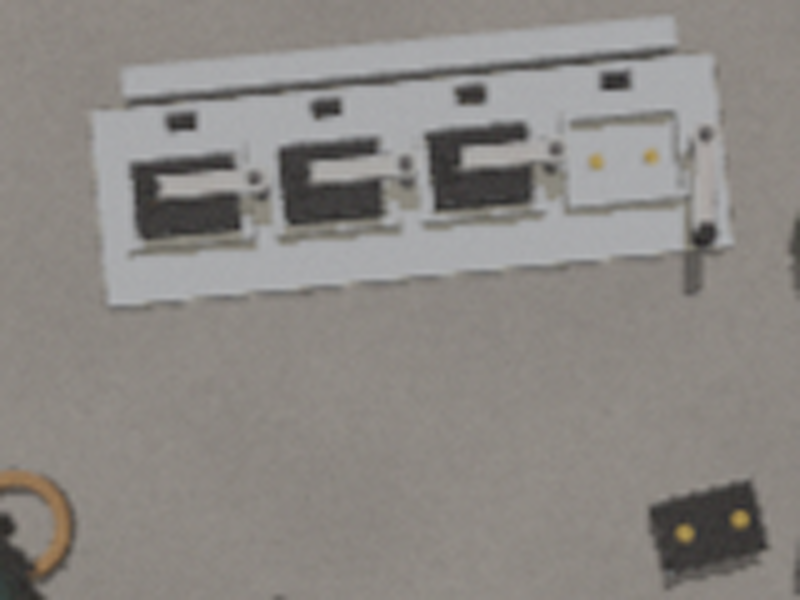

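Three modules are locked. Now the last one, D, at crop (708,530).

Call:
carry_out(
  rows=[
    [[0.8,0.4,-2.4,-0.5,0],[0.8,0.7,-4,-0.6,0],[0.8,0.7,-4.2,-0.6,0],[0.8,0.7,-4.2,-0.6,0],[0.8,0.7,-4.2,-0.6,0],[0.8,0.7,-4.2,-0.6,0],[0.8,0.7,-4.2,-0.6,0],[0.8,0.7,-4.2,-0.6,0],[0.8,0.7,-4.2,-0.3,0],[0.8,0.6,-2.7,-0.4,0],[0.8,0.5,-1.7,0,0],[0.8,0,0,0,0]],
  ],
)

```text
clock: 42.45
position: [0.4431, -0.2236, 0.1252]
ee_rot: [0.001, 0.993, 0.122, 0.001]
contact_force: [-0.8, 0.5, -0.1]
width: 0.0766
```

Call:
carry_out(
  rows=[
    [[0.8,0,0,0,0],[0.8,0,0,0,0],[0.8,0,0,0,0]],
  ],
)

```text
clock: 42.75
position: [0.4415, -0.2198, 0.1253]
ee_rot: [-0.0, 0.992, 0.124, 0.0]
contact_force: [1.1, 0.5, -0.1]
width: 0.0764
```

Call:
carry_out(
  rows=[
    [[0.8,-0.45,0.45,-2,0],[0.8,0,0,-3,0],[0.8,0,0,-3,0],[0.8,0,0,-2,0],[0.8,0,0,-1,0],[0.8,0,0,0,0],[0.8,0,0,0,0],[-1,0,0,0,0],[-1,0,0,0,0],[-1,0,0,0,0],[-1,0,0,0,0],[-1,0,0,0,0]],
  ],
  force=60,
)

```text
clock: 43.95
position: [0.4381, -0.2173, 0.0163]
ee_rot: [0.001, 0.992, 0.123, 0.001]
contact_force: [-0.3, 1.1, 7.2]
width: 0.0448
```

Call:
carry_out(
  rows=[
    [[-1,0,0,0,0],[-1,0,0,2,0],[-1,0,0,3,0],[-1,0,0,3,0],[-1,0,0,2,0],[-1,0,0,0,0],[-1,0,0,0,0],[-1,0,0,0,0]],
  ],
)

```text
clock: 44.75
position: [0.4361, -0.216, 0.1136]
ee_rot: [-0.001, 0.992, 0.123, -0.001]
contact_force: [0.7, 0.0, -2.2]
width: 0.0445
```

Call:
carry_out(
  rows=[
    [[-1,1.5,0.3,0,-0.02],[-1,2.5,0.5,0,-0.03],[-1,3,0.7,0,-0.03],[-1,3,0.7,0,-0.03],[-1,3,0.7,0,-0.037],[-1,3,0.7,0,0],[-1,3,0.7,0,0],[-1,2.7,0.5,0,0],[-1,1.7,0.3,0,0],[-1,0.7,0,0,0],[-1,0,0,0,0],[-1,0,0,0,0]],
  ],
)

```text
clock: 45.95
position: [0.6767, -0.1658, 0.1138]
ee_rot: [-0.0, 0.999, 0.049, -0.002]
contact_force: [0.7, 0.1, -2.2]
width: 0.0446
```

Call:
carry_out(
  rows=[
    [[-1,0,0,0,0],[-1,0,0,0,0]],
  ],
)

```text
clock: 46.15
position: [0.6774, -0.166, 0.1152]
ee_rot: [-0.0, 0.999, 0.049, -0.0]
contact_force: [-0.1, -0.0, -1.4]
width: 0.0447
```

Call:
carry_out(
  rows=[
    [[-1,-0.1,0.1,-1.5,0],[-1,0,0,-2,0],[-1,0,0,-2,0],[-1,0,0,-1,0],[-1,0,0,0,0],[-1,0,0,-0.6,0],[-1,0,0,-0.6,0],[-1,0,0,-0.6,0],[-1,0,0,0,0],[-1,0,0,0,0]],
  ],
)

```text
clock: 47.15
position: [0.6773, -0.1647, 0.032]
ee_rot: [-0.0, 0.999, 0.049, 0.0]
contact_force: [0.4, 0.4, -2.4]
width: 0.045
```

Call:
carry_out(
  rows=[
    [[-1,0,0,-0.3,0],[-1,0,0,-0.4,0],[-1,0,0,-0.3,0],[-1,0,0,0,0],[-1,0,0,0,0]],
  ],
)

```text
clock: 47.65
position: [0.6776, -0.1648, 0.0243]
ee_rot: [0.0, 0.999, 0.05, 0.001]
contact_force: [-3.1, 1.1, 8.2]
width: 0.0448
```

```bash
python3 -c "
from lev import *
arc(3,1.43,10,.146)"
```

```text
[0.11 0.96]
[0.25 0.93]
[0.38 0.88]
[0.51 0.82]
[0.62 0.74]
[0.72 0.64]
[0.81 0.53]
[0.87 0.4 ]
[0.92 0.27]
[0.95 0.14]
end [ 0.6776 -0.1451] -0.030000000000000027
```

Call:
carry_out(
  rows=[
    [[0.5,0,0,0,0],[0.5,0,0,0,0],[0.5,0,0,0,0],[0.5,0,0,2,0],[0.5,0,0,3,0],[0.5,0,0,3,0],[0.5,-1.5,-1,1,0],[-0.2,-2,-1.4,0,0.147],[-0.3,-1.6,-1.3,0,0.147],[-0.3,-1,-0.6,0,0.147],[-0.3,0,0,0,0.147],[-0.3,0,0,0,0.147]],
  ],
  force=40,
)

```text
clock: 48.85
position: [0.6139, -0.2086, 0.1109]
ee_rot: [-0.001, 0.913, 0.407, -0.001]
contact_force: [-0.2, 0.5, 1.0]
width: 0.0301
```

Call:
carry_out(
  rows=[
    [[-0.3,0,0,0,0.147],[-0.3,0,0,0,0.147],[-0.3,0,0,0,0.147],[-0.3,0,0,0,0.147],[-0.3,0,0,0,0],[-0.3,0,0,0,0],[-0.3,0,0,0,0]],
  ],
)

```text
clock: 49.55
position: [0.6156, -0.2079, 0.1116]
ee_rot: [-0.0, 0.758, 0.652, -0.0]
contact_force: [-1.0, -0.6, -0.6]
width: 0.0302
```

Call:
carry_out(
  rows=[
    [[-0.3,0,0,-2,0],[-0.3,0,0,-2,0],[-0.3,0,0,-0.5,0],[-0.3,0,0,0,0],[-0.6,0,0,0,0],[-0.6,0,0,0,0],[-0.6,0,0,0,0]],
  ],
)

```text
clock: 50.25
position: [0.6168, -0.208, 0.068]
ee_rot: [0.001, 0.758, 0.653, 0.0]
contact_force: [0.0, 0.1, 0.2]
width: 0.0168
```

Call:
carry_out(
  rows=[
    [[-0.6,0.1,0.95,0,-0.147],[-0.6,0.25,0.95,0,-0.147],[-0.6,0.4,0.9,0,-0.147],[-0.6,0.5,0.8,0,-0.147],[-0.6,0.6,0.75,0,-0.147],[-0.6,0.7,0.65,0,-0.147],[-0.6,0.8,0.5,0,-0.147],[-0.6,0.9,0.4,0,-0.147],[-0.6,0.95,0.3,0,-0.147],[-0.6,0.5,0.1,0,0],[-0.6,0.6,0.05,0,0],[-0.6,0.3,0,0,0]],
  ],
)

```text
clock: 51.45
position: [0.6793, -0.1439, 0.0669]
ee_rot: [-0.001, 0.999, 0.051, -0.004]
contact_force: [-9.7, 1.1, 5.1]
width: 0.0174
```

Call:
carry_out(
  rows=[
    [[-0.6,0.1,0,0,0],[-0.6,0,0,0,0],[-0.6,0,0,0,0]],
  ],
)

```text
clock: 51.75
position: [0.6793, -0.1439, 0.067]
ee_rot: [-0.001, 0.999, 0.051, -0.004]
contact_force: [-7.6, 0.9, 4.7]
width: 0.0172
```

Call:
carry_out(
  rows=[
    [[-0.3,-0.3,0,0,0],[-0.3,0,0,0,0],[-0.3,0,0,2.5,0],[-0.3,0,0,3,0],[-0.3,-3.5,1.5,2,-0.145],[-0.3,-4,2,2,-0.145],[-0.3,-4,2,2,-0.145],[-0.3,-4,2,0,-0.145],[-0.3,-4,2,0,-0.145],[-0.3,-4,2,0,-0.145],[-0.3,-4,2,0,-0.145],[-0.3,-3,2,0,-0.145]],
  ],
)

```text
clock: 52.95
position: [0.3733, 0.0114, 0.1822]
ee_rot: [-0.0, 0.861, -0.508, 0.0]
contact_force: [0.9, -0.5, 0.7]
width: 0.0302
```

```bash
cat > knob.py <<'E'
from meas import *
def knob(p):
    # counter bolts/corners via grey cover edges are parallax free at z=.052
    g=cv2.cvtColor(p["image"],cv2.COLOR_RGB2GRAY)
    m=(g<60).astype(np.uint8);m[:185]=0;m[235:]=0;m[:,:360]=0;m[:,395:]=0
    n,l,s,c=cv2.connectedComponentsWithStats(m)
    for i in range(1,n):
        if s[i,4]>30:
            pts=np.argwhere(l==i)[:,::-1].astype(np.float32);r=cv2.minAreaRect(pts)
            print(s[i,4],c[i].round(1),r)
E
python3 - <<'E'
from knob import *
p=report();save(p,"a5.png",(185,115,345,235),5);save(p,"k1.png",(330,170,420,240),8)
print(telemetry.get_state()["position"]);knob(p)
np.save("k1.npy",p["image"])
E
```

```text
[0.36743012 0.01428948 0.18164335]
42 [378.6 194.6] ((378.5, 195.0), (8.0, 5.0), 90.0)
133 [374.8 211.3] ((374.4741516113281, 211.06033325195312), (9.847983360290527, 18.120288848876953), 23.198591232299805)
```

View pics/k1.png

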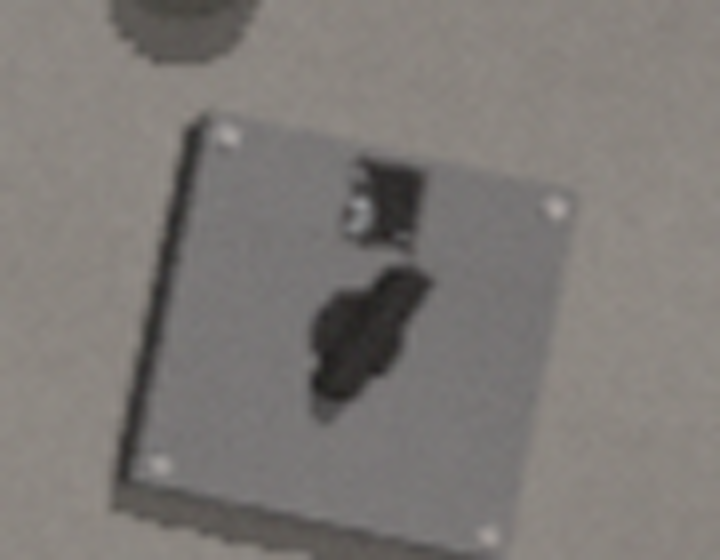

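View pics/a5.png

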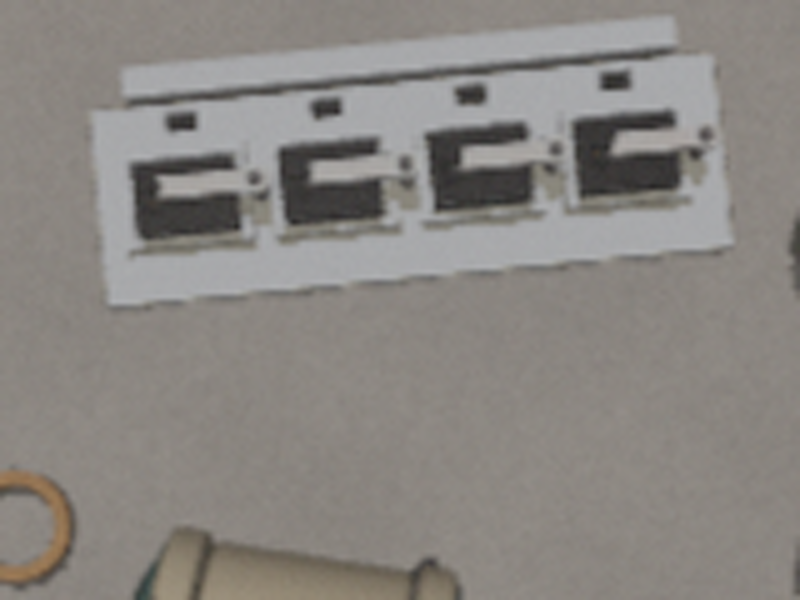

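```bash
python3 - <<'E'
from h import *
p=cams.get_image("top")
q=[px2w(p,(330+u/8,170+v/8),.053)[:2] for u,v in[(229,135),(557,207),(161,464),(489,536)]]
c=np.mean(q,0);xa=(q[0]-q[2])+(q[1]-q[3]);ya=(q[0]-q[1])+(q[2]-q[3])
a=np.arctan2(xa[1],xa[0]);b=np.arctan2(-ya[0],ya[1]);print(c.round(4),"yaw",a.round(3),b.round(3))
yaw=(a+b)/2
t=[px2w(p,(330+u/8,170+v/8),.09)[:2] for u,v in[(420,278),(322,390)]];d=t[0]-t[1];w=np.arctan2(d[1],d[0]);print("wing",w,np.hypot(*d),"mid",np.mean(t,0),"drum",yaw-w+np.pi)
tw=yaw-4*.6283+np.pi;print("target wing",tw,"jaw",tw-np.pi/2-0,(tw-np.pi/2)-np.pi)
print(telemetry.get_state()["position"],telemetry.get_state()["qpos"])
E
```

```text
[ 0.461  -0.3644] yaw -0.218 -0.217
wing -0.7282562741319688 0.057202383049838254 mid [ 0.45960434 -0.35984427] drum 3.652336444374873
target wing 0.41088017024290435 jaw -1.1599161565519922 -4.301508810141785
[0.37092615 0.01272905 0.18202596] [-1.54652333e-01  1.72145451e-03  1.97005696e+00  9.32940968e-04
  1.17164595e+00  9.05150667e-01]
```

Call:
carry_out(
  rows=[
    [[0.2,0.4,-2,0,-0.1],[0.2,0.9,-3.8,0,-0.14],[0.2,0.9,-4.2,0,-0.14],[0.2,0.9,-4.2,0,-0.14],[0.2,0.9,-4.2,0,-0.14],[0.2,0.9,-4.2,0,-0.14],[0.2,0.9,-4.2,0,-0.14],[0.2,0.9,-4.2,0,-0.14],[0.2,0.9,-3.5,0,-0.16],[0.2,0.8,-2,0,0],[0.2,0.5,-1.2,0,0],[0.2,0,0,0,0]],
  ],
)

```text
clock: 54.25
position: [0.4652, -0.3683, 0.1817]
ee_rot: [0.0, -0.413, 0.911, -0.001]
contact_force: [-0.3, 0.2, 0.0]
width: 0.0514
```

Call:
carry_out(
  rows=[
    [[0.2,0,0,0,0],[0.2,0,0,0,0],[0.2,0,0,0,0]],
  ],
)

```text
clock: 54.55
position: [0.4641, -0.365, 0.1824]
ee_rot: [0.0, -0.413, 0.911, 0.0]
contact_force: [-0.2, 0.6, -0.5]
width: 0.0514
```

Call:
carry_out(
  rows=[
    [[0.2,-0.3,0.05,-3,0],[0.2,0,0,-4,0],[0.2,0,0,-3,0],[0.2,0,0,-1.5,0],[0.2,0,0,-0.4,0],[0.2,0,0,0,0],[0.2,0,0,0,0],[-1,0,0,0,0],[-1,0,0,0,0],[-1,0,0,0,0],[-1,0,0,0,0],[-1,0,0,0,0]],
  ],
  force=40,
)

```text
clock: 55.75
position: [0.465, -0.364, 0.0647]
ee_rot: [0.004, -0.412, 0.911, -0.001]
contact_force: [8.0, 7.3, 4.3]
width: 0.0138
```

Call:
carry_out(
  rows=[
    [[-1,0,0,0,0],[-1,0,0,0,0]],
  ],
)

```text
clock: 55.95
position: [0.465, -0.364, 0.0647]
ee_rot: [0.004, -0.412, 0.911, -0.001]
contact_force: [8.8, 7.4, 4.3]
width: 0.0135
```

Call:
carry_out(
  rows=[
    [[-1,0.2,0.2,0,0.1],[-1,0,0,0,0.14],[-1,0,0,0,0.14],[-1,0,0,0,0.14],[-1,0,0,0,0.14],[-1,0,0,0,0.14],[-1,0,0,0,0.14],[-1,0,0,0,0.14],[-1,0,0,0,0.05],[-1,0,0,0,0],[-1,0,0,0,0],[-1,0,0,0,0]],
  ],
)

```text
clock: 57.15
position: [0.4653, -0.362, 0.0646]
ee_rot: [-0.002, 0.836, -0.549, 0.001]
contact_force: [4.3, 6.6, 5.4]
width: 0.0135
```

```bash
python3 - <<'E'
from h import *
s=telemetry.get_state();x=rot(s["ee_rot"])[:,0];print(np.arctan2(x[1],x[0]),s["position"],s["contact_force"],s["moment"],s["width"])
E
```

```text
-1.162176659718635 [ 0.46531704 -0.36195833  0.06461698] [4.31051878 6.63855225 5.35288891] [ 1.06488034 -0.58712575  0.02453996] 0.013469621010093044
```

Call:
carry_out(
  rows=[
    [[-0.2,0,0,0,0],[0,0,0,0,0],[0,0,0,0,0],[0,0,0,2,0],[0,0,0,4,0],[0,0,0,4,0],[0,-1,3,2,0],[0,-2,4,0,0],[0,-2,4,0,0],[0,-2,4,0,0],[0,-2,4,0,0],[0,-1,3,0,0]],
  ],
)

```text
clock: 58.35
position: [0.3607, -0.1415, 0.1828]
ee_rot: [0.0, 0.836, -0.549, -0.001]
contact_force: [0.4, 0.6, -0.0]
width: 0.0426
```

Call:
carry_out(
  rows=[
    [[0,-1,4,0,0],[0,0,4,0,0],[0,0,4,0,0],[0,0,4,0,0],[0,0,0,0,0],[0,0,0,0,0]],
  ],
)

```text
clock: 58.95
position: [0.3532, 0.0166, 0.1831]
ee_rot: [0.0, 0.837, -0.547, 0.0]
contact_force: [-0.4, -0.0, 0.4]
width: 0.0425
```

```bash
python3 - <<'E'
from h import *
p=cams.get_image("top");save(p,"k2.png",(330,170,420,240),8);save(p,"e.png",s=1.4);save(p,"er.png",(185,115,345,195),5)
p=cams.get_image("scene");save(p,"es.png",(110,140,360,320),3.1)
E
```

```text
(no output)
```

View pics/k2.png

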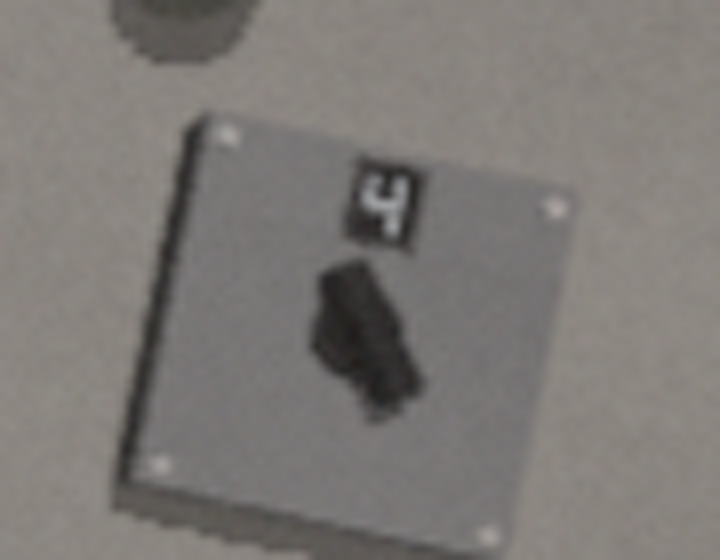

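View pics/e.png

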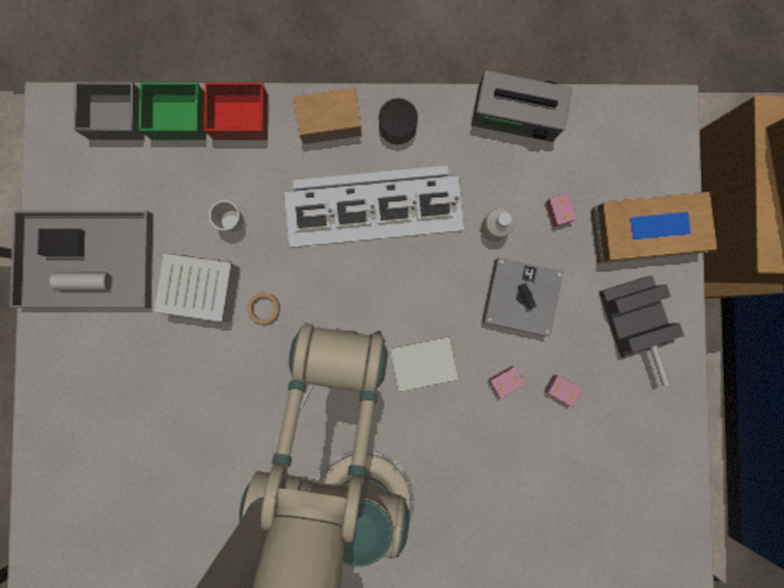

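View pics/es.png

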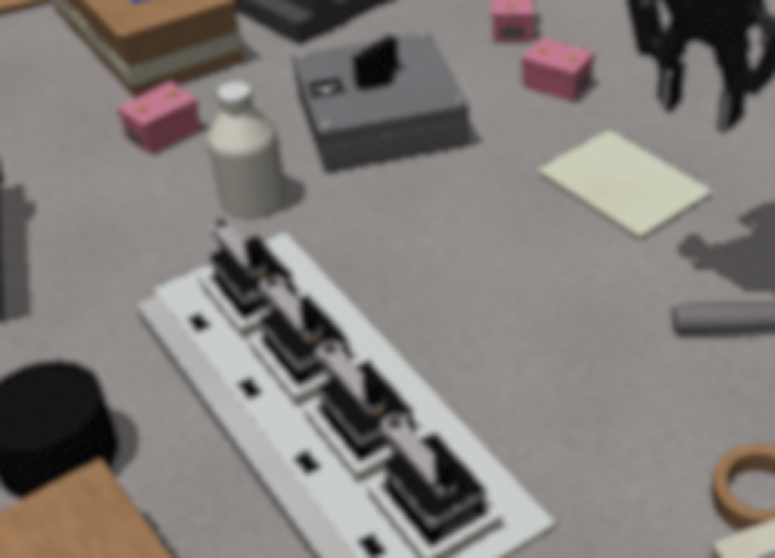

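```bash
python3 - <<'E'
from h import *
a=np.load("k1.npy")[:,:,::-1]
p=cams.get_image("top");b=p["image"][:,:,::-1]
f=lambda i:cv2.resize(cv2.convertScaleAbs(i[185:206,366:392],alpha=1.4),None,fx=15,fy=15,interpolation=cv2.INTER_CUBIC)
cv2.imwrite("pics/dig.png",np.hstack([f(a),f(b)]))
E
```

```text
(no output)
```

View pics/dig.png

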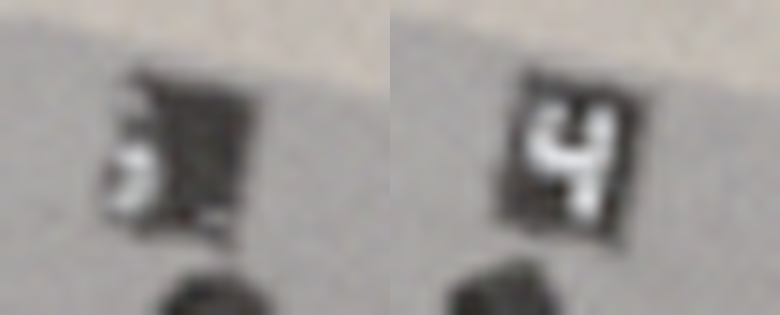

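```bash
python3 - <<'E'
from h import *
print(manip.sign_off())
E
```

```text
the job is handed in; nothing more can be done
None
```

All four black modules are loaded in sockets 1–4 with their levers shut, and the drum is set to 4. I handed the job in at about 59 s on the robot's clock. Signing off gives no verdict, so this rests on my own checks.

**Modules and levers:** I swung lever 1 open first, then placed each module and shut its lever against the stop.
- **Seating:** every module met the pocket floor at the expected height, with about 6–9 N of push-back.
- **Locking:** every lever met its stop at its modelled shut position, with about 6–8 N of push-back. The last pictures show all four levers across the module tops.

**Drum:** I gripped the knob and turned it counterclockwise about 1.13 rad. The jaw angle at release, -1.162 rad, puts the drum at about 2.51 rad against a target of 2.513. The last enlarged picture shows a 4 centred in the window.

**Left alone:** the pink look-alikes, the tape roll, the wash bottle and the beaker are where they started in the last picture.

**Slips and disagreements:**
- The grip slipped off lever 1's peg while I was opening it, and the lever ended near its open stop. I closed all four levers with a looser hold around the peg instead.
- My readings of the drum's starting angle disagreed: about 3.54 from the figure in the window, 3.59–3.65 from the wing. That doesn't affect the final setting, which comes from the jaw angle at release and the centred 4.

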